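# Spin check of a blower impeller on its test jig

## Task

Pull the lock pin out of the jig and stand it fully home in the hole of the steel holder block, then let go of it. Then, with closed fingertips between two blades pressing the sprung impeller down lightly on its bearing (2 or 3 mm, well short of bottoming its spring), push it round slowly anticlockwise seen from above for at least one full turn, keeping the light pressure on all the way round, to check that it turns freely. Lift off, leave the impeller still, and do not disturb the other things on the bench.

Things in the scene. Friction and masses are not known exactly. Their poses are not given: they have to be found in the camera images.
- jig: Fixed black box 210 x 210 x 50 mm carrying motor and impeller. Origin: centre of its underside; z up. All on it turns with its yaw. Pin socket: steel block 28 mm square, 20 mm high, on the top, centred 88 mm from the middle, towards the jig's (-x,-y) corner
- axis (a point): The impeller's vertical axis at the level of the jig box's top (50 mm above the table). The upper face of the impeller's back plate lies, unpressed, 36 to 64 mm above this point: it depends on the motor fitted, is not reported and must be found by feel or sight. The middle hub, 40 mm across, stands 24 mm over that face, its shaft end (12 mm across) 5 mm higher
- impeller (a joint): Angle of the impeller, rad: about 0 at the start, grows anticlockwise seen from above, no stop. Aluminium back plate 160 mm across, four straight radial blades 4 mm thick, 22 mm tall above the plate, from 17 to 79 mm radius; at angle 0 they point along the jig's +x, +y, -x, -y. Two rim lugs fork the lock pin, 2 mm play each side. Friction about 0.05 N m: it soon stops when let go
- give (a joint): How far the impeller is pressed down on its spring, m: 0 unpressed, starts to yield at about 3.5 N, then 2 N per mm, hard stop at 6 mm (about 15 N)
- lock_pin: Loose steel pin, 122 mm long: shank 10 mm diameter with chamfered foot, plain round head 18 mm diameter over its top 28 mm. Origin: centre of the foot; z along the pin to the head. At the start it stands upright and loose in the pin socket, foot on the jig's top, between the two rim lugs. It needs 72 mm of lift to clear the impeller at its highest
- hole (a point): Centre of the mouth of the only hole in the holder block, a fixed steel block 60 x 60 x 34 mm; the hole is 13 mm wide and 28 mm deep, chamfered
- screwdriver: Bystander: black-handled screwdriver lying flat
- tape: Bystander: empty grey reel ring, 90 mm outside, 20 mm high
- heatsink: Bystander: finned aluminium heat sink 50 x 60 x 30 mm
- small_rotor: Bystander: small loose black fan rotor, 60 mm across, 28 mm high (not the impeller on the jig)
- cleaner: Bystander: white bottle, 56 mm across, 150 mm tall
- spanner: Bystander: steel spanner lying flat
- screw_tray: Bystander: small grey open tray 90 x 70 x 30 mm

How it is judged (in metres and radians):
On the way, in this order (a step that is already met when the one before it is completed fails the run):
1. the lock pin stands home in the holder's hole, let go (horizontal distance between lock_pin and hole below 0.006 m and z of lock_pin in the frame of hole below -0.02 m and angle between lock_pin's own z axis and vertical below 0.2 rad and contact force between the fingers and lock_pin below 0.1 N), for 0.1 s.
2. turned a third of a turn anticlockwise, pressed down on its spring by 1 mm or more (value of joint impeller above 2 rad and value of joint give above 0.001 m).
3. two thirds of a turn, still pressed (value of joint impeller above 4.1 rad and value of joint give above 0.001 m).
4. a full turn, still pressed (value of joint impeller above 6.2 rad and value of joint give above 0.001 m).
At the end, for the whole second after the job is handed in: The lock pin stands upright in the holder's hole, within 6 mm of its centre and more than 20 mm deep; the impeller has been turned anticlockwise by 6.2 rad or more in all, is sprung back up (give under 1 mm) and still (under 0.1 rad/s) (horizontal distance between lock_pin and hole below 0.006 m and z of lock_pin in the frame of hole below -0.02 m and angle between lock_pin's own z axis and vertical below 0.2 rad and value of joint impeller above 6.2 rad and value of joint give below 0.001 m and velocity of joint impeller between -0.1 and 0.1 rad/s); the robot touches nothing.
It fails at once if the impeller is pressed too hard, near its hard stop (give over 4.5 mm) (value of joint give above 0.0045 m).
It fails at once if the fingers press or push on the jig or impeller with more than 25 N (contact force between the fingers and jig above 25 N).
It fails at once if the impeller is spun faster than 4 rad/s (velocity of joint impeller above 4 rad/s).
It fails at once if a bystander is moved by more than 20 mm (distance of any of screwdriver, tape, heatsink, small_rotor, cleaner, spanner, screw_tray from where it was at the start of the episode above 0.02 m).
It also fails if it takes over 72 s, if anything falls off the work surface, if the arm or the gripper's body presses on something with over 40 N, if the wrist force passes 120 N, or if a joint passes its speed limit or range.

## Robot

A 6-joint arm with a two-finger parallel gripper is mounted at the origin on the work surface. World frame = base frame: x ahead of the robot, y to its left, z up, the work surface at z = 0. Lengths are in m, angles in degrees, forces in N, time in s.
With the tool pointing down it reaches from about 0.35 to 0.975 m from the base axis. Payload 4.9 kg.
Tool frame: the origin (TCP) lies at the very end of the fingers, on their centre line; the grasp point (between the pads) lies 19 mm behind it; z points along the fingers, y is the line along which they close (so a half turn about z gives the same grasp; the last joint's range is limited). The gripper opens to 85 mm and grips with 20 to 120 N. Pads are 22 mm wide; open, the fingers measure 114 mm over their backs; the gripper's body (76 mm by 85 mm) begins 54 mm behind the grasp point. The pads swing forward as they close: fully open they stand 13 mm farther back than shut.
Start: joints at [68.984, 3.019, 92.412, -0, 84.569, -6.818], TCP at [0.153, 0.606, 0.231] pointing down, gripper open.
Joint ranges: [-172.51, 172.51], [-57.92, 126.97], [3.15, 148.05], [-58.71, 238.71], [5.1, 150.11], [-179.66, 179.66]. Speed limits (degrees/s): [147.25, 147.25, 180, 180, 180, 180].

## Interface

Orientations are given as a 3x3 rotation matrix whose columns are the frame's x, y, z axes.
In Python, from station import ctrl, optics, job gives the robot as it stands. The module is installed in compiled form; this text tells all that it offers.
- The arm moves only by the tool drive_tool, never from a script. Its argument "commands" is a list of rows, each an object of numbers: "x", "y", "z": the shift along the tool's x, y, z in m; "rx", "ry", "rz": the turn, a rotation vector about the tool's x, y, z in degrees; "claw": the closure, from -1 (fully open) to 1 (shut). In form: [{"x": .., "y": .., "z": .., "rx": .., "ry": .., "rz": .., "claw": ..}, ...]. A call has 1 to 10 rows; each row shifts and turns the commanded pose from where the row before left it, along the tool's axes as they then stand; what a row does not reach is not made up. A row lasts 1/12 s, in which the tool goes at most 41.7 mm and 7.16 degrees, less where a joint would pass 70% of its speed; a pose out of reach is approached as far as the arm can. A call is refused whole if a number of a shift passes 0.0417 or a number of a turn 7.16, either way. A call with a gripper value outside its range is refused whole. The fingers move at their own pace and stop on an object; the grip force is fixed at half the most. Time passes only in rows, so rows that do not move let the fingers close. It gives the time, the measured TCP pose, the force, the opening and the grip force at its end, in the units of the state.
- ctrl.state(): the state, without advancing time (a new reading comes with each control period).
- optics.grab_frame(name): name is "side" or "top"; returns the picture (400x640x3 uint8, red, green, blue); there is no depth.
- optics.calibration(name): a dict with "fov_y" (degrees; the focal length in pixels is half the picture's height over the tangent of half this angle, whatever the lens; pixels are square), "cx", "cy" (the principal point, pixels), "position" and "rotation" of the camera in the world. Camera axes: x right, y up, looking along -z (the intrinsics and any distortion apply to the point x, -y, -z); pixel columns grow to the right and rows downward; lengths in m; the calibration is good to about 2 mm. A picture is of the moment at which its call begins. calibration takes no time and is no camera call.
- job.job_done(): hands the job in; it is judged then, once.
The state is a dict: "clock": time; "q": joint angles; "qvel": joint speeds; "tau": joint torques, N m; "ee_pos": TCP position; "orientation": TCP orientation; "force": force on the tool from outside, world axes, zero at the start; "wrist_torque": the same for the moment, N m; "grip_width": opening from 0.0 (shut) to 1.0 (fully open); "grip_force": force on a finger pad.
Only numpy, scipy, OpenCV 4.12 (cv2) and the standard library are available. Lean on these libraries where they do the work, as an engineer would, in place of code of your own. Each camera call takes 0.05 s, during which the arm holds its last target. There are 200 camera calls.

## Working session

There is one attempt and no reset: what is moved stays moved. The work goes in short steps, Python scripts to look and compute and a tool call to move; the robot and the scene stay as the last step left them, time stands still between calls to the robot, and variables do not carry over. Pictures are saved under pics/ and viewed, at most 10 in all, crops included, and the job is handed in when it is done.

Besides the shell and the picture viewer there is one more tool, called after ">>>" in YAML: its name, and indented under it one key for each argument. drive_tool: Moves the arm, as the interface text tells. Its arguments: {"type":"object","properties":{"commands":{"type":"array"}},"required":["commands"]}

```bash
mkdir -p pics
python3 - <<'E'
from station import ctrl, optics
import cv2
for n in("side","top"):
    cv2.imwrite(f"pics/{n}0.png",optics.grab_frame(n)[:,:,::-1]); print(n,optics.calibration(n))
print(ctrl.state())
E
```

```text
side {'fov_y': 47.124026617907674, 'cx': 318.44356642977846, 'cy': 204.14767547074698, 'position': array([ 0.06002348, -0.73780971,  0.81983489]), 'rotation': array([[ 0.84008413,  0.33628642, -0.42564082],
       [-0.54196146,  0.5538229 , -0.63210598],
       [ 0.02316098,  0.76170312,  0.6475121 ]])}
top {'fov_y': 51.43952080768779, 'cx': 323.36418686268314, 'cy': 197.32771083873794, 'position': array([ 0.48558581, -0.02546005,  1.07285334]), 'rotation': array([[ 0.02689694,  0.99887872, -0.0389596 ],
       [-0.99941751,  0.02605165, -0.02204415],
       [-0.02100447,  0.03952983,  0.9989976 ]])}
{'clock': 0.1, 'q': array([ 6.89833525e+01,  3.05411548e+00,  9.24846444e+01, -8.20330499e-04,
        8.45683858e+01, -6.81763750e+00]), 'qvel': array([ 0.11364593, -0.10023617, -0.26334506, -0.01549438, -0.20155673,
        0.00922356]), 'tau': array([ 3.08963881e-04, -3.94901383e+01, -3.71363282e+01, -1.28814095e-04,
        3.92221598e-03, -6.76325598e-06]), 'ee_pos': array([0.15310007, 0.60537527, 0.23017466]), 'orientation': array([[-9.69449856e-01,  2.45288698e-01, -6.57366037e-04],
       [ 2.45289491e-01,  9.69448297e-01, -1.75075337e-03],
       [ 2.07842370e-04, -1.85851259e-03, -9.99998251e-01]]), 'force': array([-0.04190536, -0.12483557, -0.78322268]), 'wrist_torque': array([-0.05585667,  0.00473795,  0.00509108]), 'grip_force': 0.0, 'grip_width': 0.9987683314205007}
```

View pics/top0.png

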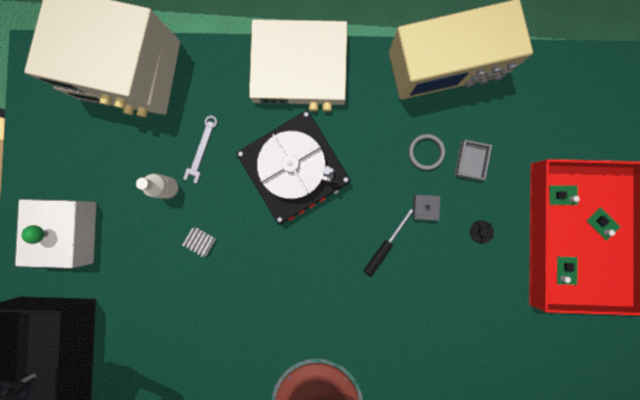

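View pics/side0.png

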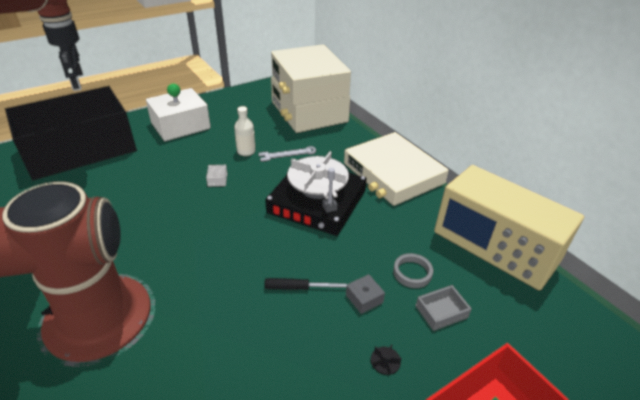

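The top view shows the jig at about (293,167) with the pin at (327,173) and the holder at (427,208). The side view shows the pin at about (331,185) and the holder hole at (366,290). I'll enlarge these areas to read pixels.

```bash
cat > h.py <<'E'
from station import ctrl, optics
import numpy as np, cv2
from scipy.spatial.transform import Rotation as R
def ray(n,u,v):
    c=optics.calibration(n); f=200/np.tan(np.radians(c['fov_y']/2))
    d=np.array([(u-c['cx'])/f,-(v-c['cy'])/f,-1.]); return np.array(c['position']),np.array(c['rotation'])@d
def plane(n,u,v,z):
    p,d=ray(n,u,v); return p+d*(z-p[2])/d[2]
def tri(a,b):
    p,d=ray("top",*a); q,e=ray("side",*b); d/=np.linalg.norm(d); e/=np.linalg.norm(e)
    s=np.linalg.lstsq(np.c_[d,-e],q-p,rcond=None)[0]; P,Q=p+s[0]*d,q+s[1]*e
    return (P+Q)/2,np.linalg.norm(P-Q)
def pix(n,P):
    c=optics.calibration(n); f=200/np.tan(np.radians(c['fov_y']/2)); x=np.array(c['rotation']).T@(np.array(P)-c['position'])
    return c['cx']-f*x[0]/x[2],c['cy']+f*x[1]/x[2]
def crop(img,x,y,w,h,s): return cv2.resize(img[y:y+h,x:x+w],None,fx=s,fy=s,interpolation=cv2.INTER_CUBIC)
E
python3 - <<'E'
from h import *
t=cv2.imread('pics/top0.png'); s=cv2.imread('pics/side0.png')
cv2.imwrite('pics/c1.png',np.vstack([np.hstack([crop(t,230,105,130,100,3),crop(s,260,140,130,100,3)]),np.hstack([crop(t,390,180,65,50,6),crop(s,335,265,65,50,6)])]))
# dark jig box contour in top
g=cv2.cvtColor(t,cv2.COLOR_BGR2HSV)
m=((g[...,2]<60)&(g[...,1]<120)).astype(np.uint8); m[:, :230]=0;m[:,360:]=0;m[:105]=0;m[230:]=0
cs,_=cv2.findContours(m,0,2); c=max(cs,key=cv2.contourArea); r=cv2.minAreaRect(c);print(r,[plane("top",*p,.05).round(4) for p in cv2.boxPoints(r)])
m=((g[...,1]<40)&(g[...,2]>50)).astype(np.uint8)
m[:,:405]=0;m[:,448:]=0;m[:188]=0;m[228:]=0
cs,_=cv2.findContours(m,0,2); c=max(cs,key=cv2.contourArea); r=cv2.minAreaRect(c);print(r,plane("top",*r[0],.034))
E
```

```text
((293.3476257324219, 167.89608764648438), (87.00515747070312, 84.41026306152344), 58.73626708984375) [array([0.631 , 0.2207, 0.05  ]), array([0.7448, 0.0441, 0.05  ]), array([ 0.5622, -0.0726,  0.05  ]), array([0.4496, 0.1024, 0.05  ])]
((422.0, 208.0), (26.0, 34.0), 90.0) [ 0.50592275 -0.24878449  0.034     ]
```

View pics/c1.png

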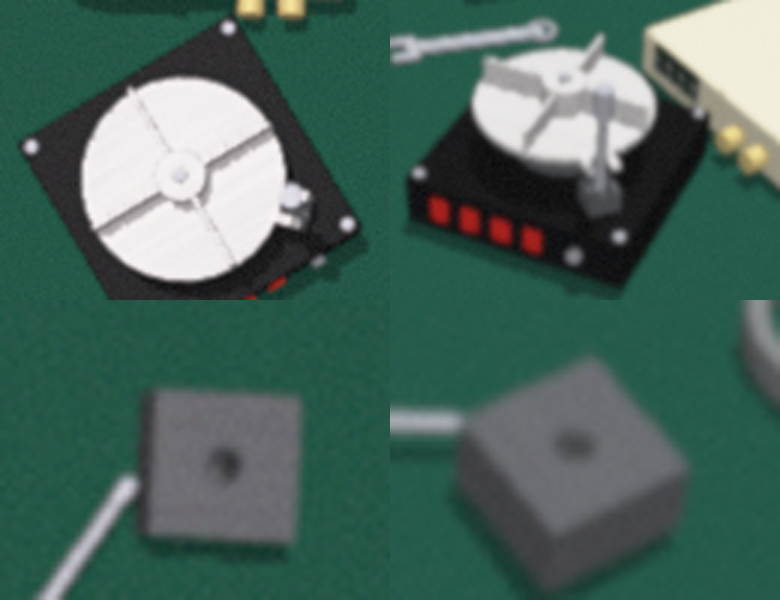

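The crops show, in full-picture pixels:

| Item | Top view | Side view |
|---|---|---|
| Pin head | (327.4,169.7) | (331.4,169.8) |
| Hole | (426.8,207.3) | (365.4,288.8) |
| Shaft end | (289.7,162.7) | (318,165) |

The plate is white, with the blades about 30° off the picture axes.

Run:
```python
from h import *
pin=tri((327.4,169.7),(331.4,169.8));print("pin",pin,plane("top",327.4,169.7,.172),plane("side",331.4,169.8,.168))
print("hole",tri((426.8,207.3),(365.4,288.8)),plane("top",426.8,207.3,.034),plane("side",365.4,288.8,.034))
print("shaft",tri((289.7,162.7),(318,165)))
# screws of jig top
S=[plane("top",230+a/3-.33,105+b/3-.33,.052)[:2] for a,b in((30,147),(228,28),(348,224))]
print("screws",S,"centre",(S[0]+S[2])/2); d=S[2]-S[1];print(np.degrees(np.arctan2(d[1],d[0])), np.linalg.norm(d),np.linalg.norm(S[1]-S[0]))
# white disc ellipse
t=cv2.imread('pics/top0.png');s=cv2.imread('pics/side0.png')
for n,i,b in(("top",t,(250,325,125,205)),("side",s,(280,355,150,205))):
    g=cv2.cvtColor(i,cv2.COLOR_BGR2HSV);m=((g[...,2]>125)&(g[...,1]<50)).astype(np.uint8)
    m[:,:b[0]]=0;m[:,b[1]:]=0;m[:b[2]]=0;m[b[3]:]=0
    cs,_=cv2.findContours(m,0,2);c=max(cs,key=cv2.contourArea);e=cv2.fitEllipse(cv2.convexHull(c));print(n,e)
    if n=="top":
        for z in(.086,.1,.114): print(plane(n,*e[0],z), e[1])
```

```text
pin (array([ 0.58177386, -0.01305079,  0.17069364]), np.float64(0.001208130650322479)) [ 0.58112159 -0.01274758  0.172     ] [ 0.58448937 -0.01031171  0.168     ]
hole (array([ 0.5092033 , -0.2618081 ,  0.03252296]), np.float64(0.002875547733297046)) [ 0.50798099 -0.26064089  0.034     ] [ 0.50966079 -0.26336361  0.034     ]
shaft (array([0.60091076, 0.07455395, 0.1241737 ]), np.float64(0.0016730854972860682))
screws [array([0.6283846, 0.207688 ]), array([0.73124141, 0.04656815]), array([ 0.57115348, -0.05666439])] centre [0.59976904 0.07551181]
-147.18409702584424 0.19048649392878644 0.19115211387571804
top ((290.8368225097656, 164.29440307617188), (68.07042694091797, 69.10306549072266), 96.43726348876953)
[0.60104814 0.07619454 0.086     ] (68.07042694091797, 69.10306549072266)
[0.59941013 0.07475241 0.1       ] (68.07042694091797, 69.10306549072266)
[0.59777212 0.07331029 0.114     ] (68.07042694091797, 69.10306549072266)
side ((317.5180969238281, 173.6334228515625), (51.47529220581055, 63.594459533691406), 120.3589859008789)
```

>>> drive_tool:
  commands:
    - {"x": -0.0283,"y": -0.0247,"z": -0.002}
    - {"x": -0.0283,"y": -0.0247,"z": -0.002}
    - {"x": -0.0283,"y": -0.0247,"z": -0.002}
    - {"x": -0.0283,"y": -0.0247,"z": -0.002}
    - {"x": -0.0283,"y": -0.0247,"z": -0.002}
    - {"x": -0.0283,"y": -0.0247,"z": -0.002}
    - {"x": -0.0283,"y": -0.0247,"z": -0.002}
    - {"x": -0.0283,"y": -0.0247,"z": -0.002}
    - {"x": -0.0283,"y": -0.0247,"z": -0.002}
    - {"x": -0.0283,"y": -0.0247,"z": -0.002}

```text
validation failed for argument at $.co...
```

>>> drive_tool:
  commands:
    - {"x": -0.0283,"y": -0.0247}
    - {"x": -0.0283,"y": -0.0247}
    - {"x": -0.0283,"y": -0.0247}
    - {"x": -0.0283,"y": -0.0247}
    - {"x": -0.0283,"y": -0.0247}
    - {"x": -0.0283,"y": -0.0247}
    - {"x": -0.0283,"y": -0.0247}
    - {"x": -0.0283,"y": -0.0247}
    - {"x": -0.0283,"y": -0.0247}
    - {"x": -0.0283,"y": -0.0247}

```text
validation failed for argument at $.co...
```

>>> drive_tool:
  commands:
    - {}
    - {}
    - {}

```text
validation failed for argument at $.co...
```

>>> drive_tool:
  commands:
    - {"x": -0.0283,"y": -0.0247,"z": -0.002,"rx": 0,"ry": 0,"rz": 0,"claw": -1}
    - {"x": -0.0283,"y": -0.0247,"z": -0.002,"rx": 0,"ry": 0,"rz": 0,"claw": -1}
    - {"x": -0.0283,"y": -0.0247,"z": -0.002,"rx": 0,"ry": 0,"rz": 0,"claw": -1}
    - {"x": -0.0283,"y": -0.0247,"z": -0.002,"rx": 0,"ry": 0,"rz": 0,"claw": -1}
    - {"x": -0.0283,"y": -0.0247,"z": -0.002,"rx": 0,"ry": 0,"rz": 0,"claw": -1}
    - {"x": -0.0283,"y": -0.0247,"z": -0.002,"rx": 0,"ry": 0,"rz": 0,"claw": -1}
    - {"x": -0.0283,"y": -0.0247,"z": -0.002,"rx": 0,"ry": 0,"rz": 0,"claw": -1}
    - {"x": -0.0283,"y": -0.0247,"z": -0.002,"rx": 0,"ry": 0,"rz": 0,"claw": -1}
    - {"x": -0.0283,"y": -0.0247,"z": -0.002,"rx": 0,"ry": 0,"rz": 0,"claw": -1}
    - {"x": -0.0283,"y": -0.0247,"z": -0.002,"rx": 0,"ry": 0,"rz": 0,"claw": -1}

```text
clock: 0.93
ee_pos: [0.3674, 0.2953, 0.251]
orientation: [[-0.97, 0.245, -0.0], [0.245, 0.97, -0.0], [0.0, -0.0, -1.0]]
force: [1.8, 0.2, 0.8]
grip_width: 0.996
grip_force: 0.0
```

>>> drive_tool:
  commands:
    - {"x": -0.0283,"y": -0.0247,"z": 0,"rx": 0,"ry": 0,"rz": 0,"claw": -1}
    - {"x": -0.0283,"y": -0.0247,"z": 0,"rx": 0,"ry": 0,"rz": 0,"claw": -1}
    - {"x": -0.0283,"y": -0.0247,"z": 0,"rx": 0,"ry": 0,"rz": 0,"claw": -1}
    - {"x": -0.0283,"y": -0.0247,"z": 0,"rx": 0,"ry": 0,"rz": 0,"claw": -1}
    - {"x": -0.0283,"y": -0.0247,"z": 0,"rx": 0,"ry": 0,"rz": 0,"claw": -1}
    - {"x": -0.0283,"y": -0.0247,"z": 0,"rx": 0,"ry": 0,"rz": 0,"claw": -1}
    - {"x": -0.0283,"y": -0.0247,"z": 0,"rx": 0,"ry": 0,"rz": 0,"claw": -1}
    - {"x": -0.0283,"y": -0.0247,"z": 0,"rx": 0,"ry": 0,"rz": 0,"claw": -1}
    - {"x": -0.0283,"y": -0.0247,"z": 0,"rx": 0,"ry": 0,"rz": 0,"claw": -1}
    - {"x": -0.0283,"y": -0.0247,"z": 0,"rx": 0,"ry": 0,"rz": 0,"claw": -1}

```text
clock: 1.77
ee_pos: [0.5813, -0.0136, 0.2507]
orientation: [[-0.969, 0.246, -0.001], [0.246, 0.969, 0.0], [0.001, 0.0, -1.0]]
force: [0.8, 0.5, -0.1]
grip_width: 1.001
grip_force: 0.0
```

>>> drive_tool:
  commands:
    - {"x": 0,"y": 0,"z": 0.03,"rx": 0,"ry": 0,"rz": 0,"claw": -1}
    - {"x": 0,"y": 0,"z": 0.02,"rx": 0,"ry": 0,"rz": 0,"claw": -1}
    - {"x": 0,"y": 0,"z": 0,"rx": 0,"ry": 0,"rz": 0,"claw": -1}
    - {"x": 0,"y": 0,"z": 0,"rx": 0,"ry": 0,"rz": 0,"claw": -1}

```text
clock: 2.1
ee_pos: [0.5796, -0.0118, 0.1994]
orientation: [[-0.969, 0.245, -0.004], [0.245, 0.969, 0.001], [0.004, -0.0, -1.0]]
force: [-0.4, 0.1, 0.4]
grip_width: 0.998
grip_force: 0.0
```

Run:
```python
from h import *
s=optics.grab_frame("side")[:,:,::-1];t=optics.grab_frame("top")[:,:,::-1]
cv2.imwrite('pics/s1.png',s);cv2.imwrite('pics/t1.png',t)
cv2.imwrite('pics/c2.png',np.hstack([crop(t,270,110,100,100,4),crop(s,280,110,100,100,4)]))
st=ctrl.state();print(st['ee_pos'],st['q'],st['force'],pix("side",st['ee_pos']))
```

```text
[ 0.58131485 -0.01158335  0.20266295] [-8.47284529e+00 -1.84463735e+00  1.00074309e+02 -1.16341791e-03
  8.16715652e+01 -8.43053118e+01] [-0.01428966 -1.12271006 -0.38683165] (np.float64(331.1963331962588), np.float64(158.56416590443843))
```

View pics/c2.png

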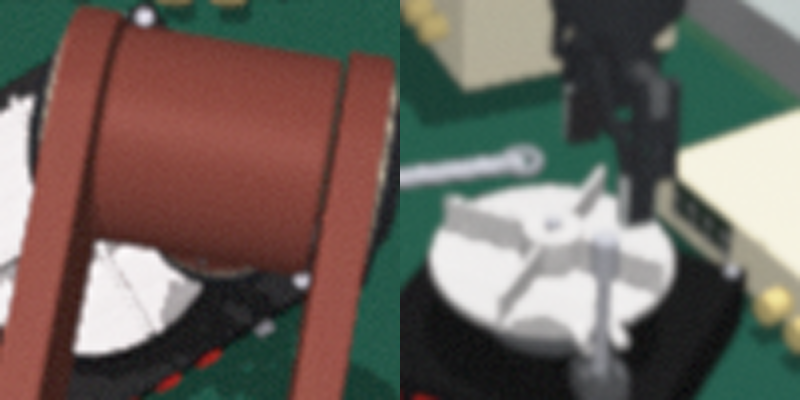

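The side crop shows the open fingers straddling column 332 above the pin head, which agrees with the predicted 331. I'll descend and grip.

>>> drive_tool:
  commands:
    - {"x": 0,"y": 0,"z": 0.02,"rx": 0,"ry": 0,"rz": 0,"claw": -1}
    - {"x": 0,"y": 0,"z": 0.02,"rx": 0,"ry": 0,"rz": 0,"claw": -1}
    - {"x": 0,"y": 0,"z": 0.022,"rx": 0,"ry": 0,"rz": 0,"claw": -1}
    - {"x": 0,"y": 0,"z": 0,"rx": 0,"ry": 0,"rz": 0,"claw": -1}
    - {"x": 0,"y": 0,"z": 0,"rx": 0,"ry": 0,"rz": 0,"claw": -1}

```text
clock: 2.62
ee_pos: [0.5808, -0.0114, 0.1399]
orientation: [[-0.97, 0.245, -0.0], [0.245, 0.97, 0.0], [0.0, -0.0, -1.0]]
force: [0.0, -0.2, -0.1]
grip_width: 1.002
grip_force: 0.0
```

>>> drive_tool:
  commands:
    - {"x": 0,"y": 0,"z": 0,"rx": 0,"ry": 0,"rz": 0,"claw": 1}
    - {"x": 0,"y": 0,"z": 0,"rx": 0,"ry": 0,"rz": 0,"claw": 1}
    - {"x": 0,"y": 0,"z": 0,"rx": 0,"ry": 0,"rz": 0,"claw": 1}
    - {"x": 0,"y": 0,"z": 0,"rx": 0,"ry": 0,"rz": 0,"claw": 1}
    - {"x": 0,"y": 0,"z": 0,"rx": 0,"ry": 0,"rz": 0,"claw": 1}
    - {"x": 0,"y": 0,"z": 0,"rx": 0,"ry": 0,"rz": 0,"claw": 1}
    - {"x": 0,"y": 0,"z": 0,"rx": 0,"ry": 0,"rz": 0,"claw": 1}
    - {"x": 0,"y": 0,"z": 0,"rx": 0,"ry": 0,"rz": 0,"claw": 1}

```text
clock: 3.28
ee_pos: [0.5813, -0.0118, 0.1401]
orientation: [[-0.969, 0.245, 0.001], [0.245, 0.969, 0.0], [-0.001, 0.0, -1.0]]
force: [0.2, 0.1, 3.8]
grip_width: 0.19
grip_force: 58.5
```

>>> drive_tool:
  commands:
    - {"x": 0,"y": 0,"z": -0.01,"rx": 0,"ry": 0,"rz": 0,"claw": 1}
    - {"x": 0,"y": 0,"z": -0.01,"rx": 0,"ry": 0,"rz": 0,"claw": 1}
    - {"x": 0,"y": 0,"z": -0.01,"rx": 0,"ry": 0,"rz": 0,"claw": 1}
    - {"x": 0,"y": 0,"z": -0.01,"rx": 0,"ry": 0,"rz": 0,"claw": 1}
    - {"x": 0,"y": 0,"z": -0.01,"rx": 0,"ry": 0,"rz": 0,"claw": 1}
    - {"x": 0,"y": 0,"z": -0.01,"rx": 0,"ry": 0,"rz": 0,"claw": 1}
    - {"x": 0,"y": 0,"z": -0.01,"rx": 0,"ry": 0,"rz": 0,"claw": 1}
    - {"x": 0,"y": 0,"z": -0.01,"rx": 0,"ry": 0,"rz": 0,"claw": 1}
    - {"x": 0,"y": 0,"z": -0.01,"rx": 0,"ry": 0,"rz": 0,"claw": 1}
    - {"x": 0,"y": 0,"z": 0,"rx": 0,"ry": 0,"rz": 0,"claw": 1}

```text
clock: 4.12
ee_pos: [0.5821, -0.012, 0.2326]
orientation: [[-0.969, 0.245, 0.004], [0.245, 0.969, -0.001], [-0.005, 0.0, -1.0]]
force: [0.2, -0.1, 0.0]
grip_width: 0.192
grip_force: 58.6
```

Run:
```python
from h import *
t=optics.grab_frame("top")[:,:,::-1]
s=optics.grab_frame("side")[:,:,::-1]
cv2.imwrite('pics/s2.png',s)
cv2.imwrite('pics/c3.png',crop(s,280,70,100,130,4))
st=ctrl.state();print(st['ee_pos'],st['force'],st['grip_width'],pix("side",st['ee_pos']),pix("side",st['ee_pos']-[0,0,.089]))
```

```text
[ 0.58109433 -0.01187951  0.22993124] [0.34466159 0.73261513 0.10837156] 0.18909372631299418 (np.float64(331.6734948730033), np.float64(148.9333562545636)) (np.float64(330.1490451867845), np.float64(179.5263339423993))
```

View pics/c3.png

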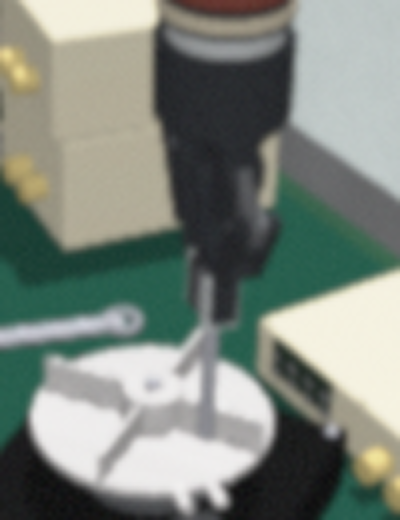

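The pin is held upright, with its foot at (331.4,179) against a predicted (330,179.5), clear of the lugs. Next I'll move it over the holder.

>>> drive_tool:
  commands:
    - {"x": 0.001,"y": -0.0259,"z": 0,"rx": 0,"ry": 0,"rz": 0,"claw": 1}
    - {"x": 0.001,"y": -0.0259,"z": 0,"rx": 0,"ry": 0,"rz": 0,"claw": 1}
    - {"x": 0.001,"y": -0.0259,"z": 0,"rx": 0,"ry": 0,"rz": 0,"claw": 1}
    - {"x": 0.001,"y": -0.0259,"z": 0,"rx": 0,"ry": 0,"rz": 0,"claw": 1}
    - {"x": 0.001,"y": -0.0259,"z": 0,"rx": 0,"ry": 0,"rz": 0,"claw": 1}
    - {"x": 0.001,"y": -0.0259,"z": 0,"rx": 0,"ry": 0,"rz": 0,"claw": 1}
    - {"x": 0.001,"y": -0.0259,"z": 0,"rx": 0,"ry": 0,"rz": 0,"claw": 1}
    - {"x": 0.001,"y": -0.0259,"z": 0,"rx": 0,"ry": 0,"rz": 0,"claw": 1}
    - {"x": 0.001,"y": -0.0259,"z": 0,"rx": 0,"ry": 0,"rz": 0,"claw": 1}
    - {"x": 0.001,"y": -0.0259,"z": 0,"rx": 0,"ry": 0,"rz": 0,"claw": 1}

```text
clock: 5.05
ee_pos: [0.5066, -0.2613, 0.2281]
orientation: [[-0.969, 0.245, -0.002], [0.245, 0.969, 0.001], [0.002, 0.001, -1.0]]
force: [0.4, 0.3, -0.9]
grip_width: 0.192
grip_force: 58.7
```

>>> drive_tool:
  commands:
    - {"x": 0,"y": 0,"z": 0.03,"rx": 0,"ry": 0,"rz": 0,"claw": 1}
    - {"x": 0,"y": 0,"z": 0.03,"rx": 0,"ry": 0,"rz": 0,"claw": 1}
    - {"x": 0,"y": 0,"z": 0.026,"rx": 0,"ry": 0,"rz": 0,"claw": 1}
    - {"x": 0,"y": 0,"z": 0,"rx": 0,"ry": 0,"rz": 0,"claw": 1}
    - {"x": 0,"y": 0,"z": 0,"rx": 0,"ry": 0,"rz": 0,"claw": 1}
    - {"x": 0,"y": 0,"z": 0,"rx": 0,"ry": 0,"rz": 0,"claw": 1}

```text
clock: 5.55
ee_pos: [0.5082, -0.2607, 0.1445]
orientation: [[-0.969, 0.245, 0.001], [0.245, 0.969, -0.001], [-0.001, -0.0, -1.0]]
force: [0.3, 0.4, 0.1]
grip_width: 0.193
grip_force: 58.8
```

Run:
```python
from h import *
t=optics.grab_frame("top")[:,:,::-1];s=optics.grab_frame("side")[:,:,::-1]
cv2.imwrite('pics/s3.png',s)
cv2.imwrite('pics/c4.png',np.hstack([crop(t,395,170,65,75,6),crop(s,335,240,65,75,6)]))
st=ctrl.state();p=st['ee_pos'];print(p,st['orientation'],st['force'],st['grip_width'],pix("side",p-[0,0,.089]),pix("side",[p[0],p[1],.034]))
```

```text
[ 0.50894825 -0.26120311  0.14588791] [[-0.96951676  0.2450023   0.00333504]
 [ 0.24499554  0.96952145 -0.00231116]
 [-0.00379963 -0.00142364 -0.99999177]] [ 0.39914439  0.88529605 -0.44347152] 0.190715234138076 (np.float64(365.47869268988643), np.float64(281.42996552388473)) (np.float64(364.53962267422196), np.float64(288.2718428383179))
```

View pics/c4.png

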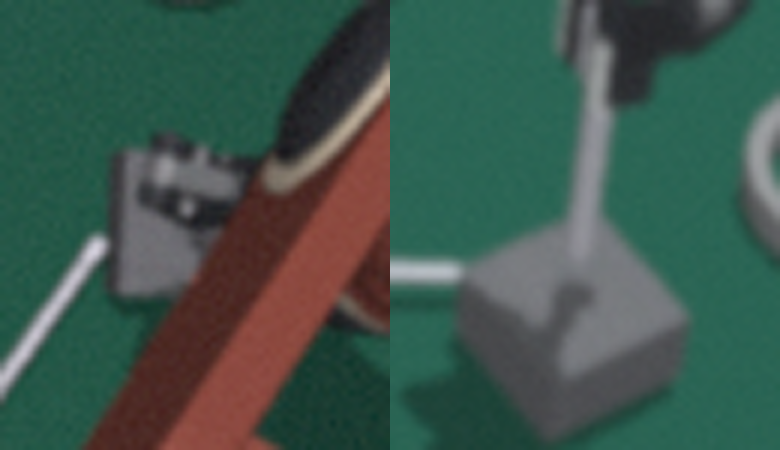

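The side crop shows the pin foot at about (367,283), just over the hole at (366,289). Lowering it projects to within about 1 px of the hole. I'll lower gently and feel for contact.

>>> drive_tool:
  commands:
    - {"x": 0,"y": 0,"z": 0.008,"rx": 0,"ry": 0,"rz": 0,"claw": 1}
    - {"x": 0,"y": 0,"z": 0.006,"rx": 0,"ry": 0,"rz": 0,"claw": 1}
    - {"x": 0,"y": 0,"z": 0.004,"rx": 0,"ry": 0,"rz": 0,"claw": 1}
    - {"x": 0,"y": 0,"z": 0.003,"rx": 0,"ry": 0,"rz": 0,"claw": 1}
    - {"x": 0,"y": 0,"z": 0.002,"rx": 0,"ry": 0,"rz": 0,"claw": 1}
    - {"x": 0,"y": 0,"z": 0,"rx": 0,"ry": 0,"rz": 0,"claw": 1}

```text
clock: 6.15
ee_pos: [0.5075, -0.2605, 0.1198]
orientation: [[-0.969, 0.245, -0.0], [0.245, 0.969, -0.0], [0.0, -0.0, -1.0]]
force: [-0.4, -0.6, -1.2]
grip_width: 0.193
grip_force: 58.6
```

>>> drive_tool:
  commands:
    - {"x": 0,"y": 0,"z": 0.002,"rx": 0,"ry": 0,"rz": 0,"claw": 1}
    - {"x": 0,"y": 0,"z": 0.002,"rx": 0,"ry": 0,"rz": 0,"claw": 1}
    - {"x": 0,"y": 0,"z": 0.001,"rx": 0,"ry": 0,"rz": 0,"claw": 1}
    - {"x": 0,"y": 0,"z": 0,"rx": 0,"ry": 0,"rz": 0,"claw": 1}

```text
clock: 6.48
ee_pos: [0.5076, -0.2606, 0.1152]
orientation: [[-0.969, 0.245, 0.0], [0.245, 0.969, -0.0], [-0.0, -0.0, -1.0]]
force: [-0.7, -0.4, -1.6]
grip_width: 0.19
grip_force: 58.7
```

>>> drive_tool:
  commands:
    - {"x": 0,"y": 0,"z": 0.003,"rx": 0,"ry": 0,"rz": 0,"claw": 1}
    - {"x": 0,"y": 0,"z": 0.003,"rx": 0,"ry": 0,"rz": 0,"claw": 1}
    - {"x": 0,"y": 0,"z": 0.003,"rx": 0,"ry": 0,"rz": 0,"claw": 1}
    - {"x": 0,"y": 0,"z": 0.003,"rx": 0,"ry": 0,"rz": 0,"claw": 1}
    - {"x": 0,"y": 0,"z": 0.003,"rx": 0,"ry": 0,"rz": 0,"claw": 1}
    - {"x": 0,"y": 0,"z": 0,"rx": 0,"ry": 0,"rz": 0,"claw": 1}

```text
clock: 6.98
ee_pos: [0.5074, -0.2605, 0.0995]
orientation: [[-0.969, 0.245, -0.0], [0.245, 0.969, 0.0], [0.0, -0.0, -1.0]]
force: [0.8, -2.4, -1.1]
grip_width: 0.195
grip_force: 58.5
```

>>> drive_tool:
  commands:
    - {"x": 0,"y": 0,"z": 0.002,"rx": 0,"ry": 0,"rz": 0,"claw": 1}
    - {"x": 0,"y": 0,"z": 0.001,"rx": 0,"ry": 0,"rz": 0,"claw": 1}
    - {"x": 0,"y": 0,"z": 0,"rx": 0,"ry": 0,"rz": 0,"claw": 1}
    - {"x": 0,"y": 0,"z": 0,"rx": 0,"ry": 0,"rz": 0,"claw": -1}
    - {"x": 0,"y": 0,"z": 0,"rx": 0,"ry": 0,"rz": 0,"claw": -1}
    - {"x": 0,"y": 0,"z": 0,"rx": 0,"ry": 0,"rz": 0,"claw": -1}
    - {"x": 0,"y": 0,"z": 0,"rx": 0,"ry": 0,"rz": 0,"claw": -1}
    - {"x": 0,"y": 0,"z": 0,"rx": 0,"ry": 0,"rz": 0,"claw": -1}
    - {"x": 0,"y": 0,"z": 0,"rx": 0,"ry": 0,"rz": 0,"claw": -1}

```text
clock: 7.73
ee_pos: [0.5076, -0.2604, 0.0973]
orientation: [[-0.969, 0.245, -0.0], [0.245, 0.969, 0.0], [0.0, 0.0, -1.0]]
force: [-0.5, -0.6, -0.2]
grip_width: 0.996
grip_force: 0.0
```

>>> drive_tool:
  commands:
    - {"x": 0,"y": 0,"z": -0.02,"rx": 0,"ry": 0,"rz": 0,"claw": -1}
    - {"x": 0,"y": 0,"z": -0.03,"rx": 0,"ry": 0,"rz": 0,"claw": -1}
    - {"x": 0,"y": 0,"z": -0.034,"rx": 0,"ry": 0,"rz": 0,"claw": -1}
    - {"x": 0,"y": 0,"z": 0,"rx": 0,"ry": 0,"rz": 0,"claw": 1}
    - {"x": 0,"y": 0,"z": 0,"rx": 0,"ry": 0,"rz": 0,"claw": 1}

```text
clock: 8.15
ee_pos: [0.5092, -0.2615, 0.1847]
orientation: [[-0.969, 0.245, 0.005], [0.245, 0.969, -0.003], [-0.006, -0.002, -1.0]]
force: [-0.8, -0.5, -0.4]
grip_width: 0.746
grip_force: 0.0
```

Run:
```python
from h import *
s=optics.grab_frame("side")[:,:,::-1]
cv2.imwrite('pics/s4.png',s)
cv2.imwrite('pics/c5.png',crop(s,325,220,80,100,5))
st=ctrl.state();p=st['ee_pos'];print(p,st['force'],st['grip_width'],pix("side",[.5077,-.2606,.128]))
```

```text
[ 0.50798647 -0.26073413  0.18224824] [-0.36025141 -0.87542021 -1.75468122] 0.6616797970966591 (np.float64(367.9222558492625), np.float64(258.84700738450385))
```

View pics/c5.png

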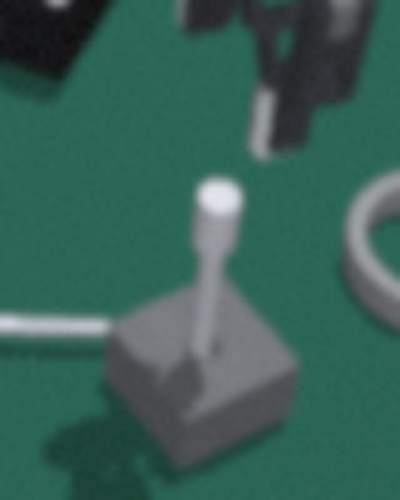

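The pin stands upright and home: its head is at (368.5,258.5) against a predicted (367.9,258.8) for z = 0.128. Next is the impeller: axis about (0.600,0.075), jig yaw about 33°, plate face about 0.096. I'll move to 271° at 50 mm radius.

>>> drive_tool:
  commands:
    - {"x": -0.002,"y": 0.0299,"z": 0,"rx": 0,"ry": 0,"rz": 0,"claw": 1}
    - {"x": -0.002,"y": 0.0299,"z": 0,"rx": 0,"ry": 0,"rz": 0,"claw": 1}
    - {"x": -0.002,"y": 0.0299,"z": 0,"rx": 0,"ry": 0,"rz": 0,"claw": 1}
    - {"x": -0.002,"y": 0.0299,"z": 0,"rx": 0,"ry": 0,"rz": 0,"claw": 1}
    - {"x": -0.002,"y": 0.0299,"z": 0,"rx": 0,"ry": 0,"rz": 0,"claw": 1}
    - {"x": -0.002,"y": 0.0299,"z": 0,"rx": 0,"ry": 0,"rz": 0,"claw": 1}
    - {"x": -0.002,"y": 0.0299,"z": 0,"rx": 0,"ry": 0,"rz": 0,"claw": 1}
    - {"x": -0.002,"y": 0.0299,"z": 0,"rx": 0,"ry": 0,"rz": 0,"claw": 1}
    - {"x": -0.002,"y": 0.0299,"z": 0,"rx": 0,"ry": 0,"rz": 0,"claw": 1}
    - {"x": -0.002,"y": 0.0299,"z": 0,"rx": 0,"ry": 0,"rz": 0,"claw": 1}

```text
clock: 9.03
ee_pos: [0.5993, 0.0261, 0.1788]
orientation: [[-0.969, 0.245, -0.004], [0.245, 0.969, 0.0], [0.004, -0.001, -1.0]]
force: [-0.0, -0.1, 0.2]
grip_width: 0.001
grip_force: 0.0
```

>>> drive_tool:
  commands:
    - {"x": 0,"y": 0,"z": 0.02,"rx": 0,"ry": 0,"rz": 0,"claw": 1}
    - {"x": 0,"y": 0,"z": 0.02,"rx": 0,"ry": 0,"rz": 0,"claw": 1}
    - {"x": 0,"y": 0,"z": 0,"rx": 0,"ry": 0,"rz": 0,"claw": 1}
    - {"x": 0,"y": 0,"z": 0,"rx": 0,"ry": 0,"rz": 0,"claw": 1}
    - {"x": 0,"y": 0,"z": 0,"rx": 0,"ry": 0,"rz": 0,"claw": 1}
    - {"x": 0,"y": 0,"z": 0,"rx": 0,"ry": 0,"rz": 0,"claw": 1}

```text
clock: 9.53
ee_pos: [0.6009, 0.024, 0.1423]
orientation: [[-0.969, 0.246, 0.001], [0.246, 0.969, -0.0], [-0.001, 0.0, -1.0]]
force: [0.8, 0.8, -0.2]
grip_width: 0.002
grip_force: 0.0
```

Run:
```python
from h import *
s=optics.grab_frame("side")[:,:,::-1]
cv2.imwrite('pics/s5.png',s)
cv2.imwrite('pics/c6.png',crop(s,270,120,110,100,5))
st=ctrl.state();p=st['ee_pos'];print(p,st['q'],st['force'],st['grip_width'],pix("side",p),pix("side",[p[0],p[1],.096]))
```

```text
[0.60107093 0.0240339  0.14270337] [-4.79551589e+00  3.77855248e+00  1.00308623e+02 -1.66729197e-04
  7.57913320e+01 -8.05605975e+01] [0.48727017 0.70489618 1.03731538] -0.00010855289047441168 (np.float64(328.79042046959984), np.float64(169.02349321871236)) (np.float64(328.1051666830584), np.float64(183.74277712947796))
```

View pics/c6.png

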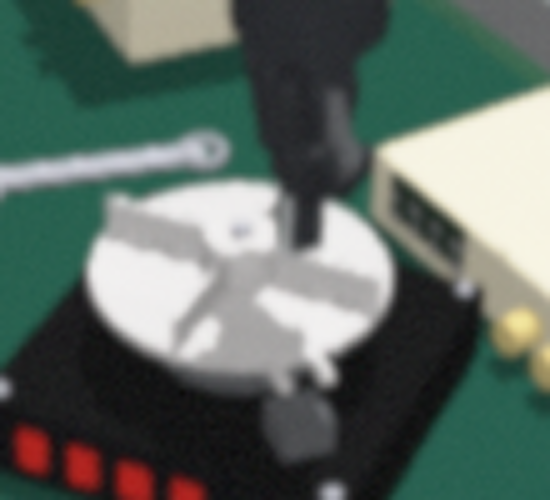

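The closed fingertip is at about (330,169). Dropped straight down it projects to (329,184), inside the sector between blades above the lugs. I'll descend and feel for the plate.

>>> drive_tool:
  commands:
    - {"x": 0,"y": 0,"z": 0.012,"rx": 0,"ry": 0,"rz": 0,"claw": 1}
    - {"x": 0,"y": 0,"z": 0.012,"rx": 0,"ry": 0,"rz": 0,"claw": 1}
    - {"x": 0,"y": 0,"z": 0.006,"rx": 0,"ry": 0,"rz": 0,"claw": 1}
    - {"x": 0,"y": 0,"z": 0.002,"rx": 0,"ry": 0,"rz": 0,"claw": 1}
    - {"x": 0,"y": 0,"z": 0,"rx": 0,"ry": 0,"rz": 0,"claw": 1}
    - {"x": 0,"y": 0,"z": 0,"rx": 0,"ry": 0,"rz": 0,"claw": 1}

```text
clock: 10.08
ee_pos: [0.6002, 0.0245, 0.109]
orientation: [[-0.969, 0.245, -0.001], [0.245, 0.969, 0.0], [0.001, -0.0, -1.0]]
force: [-0.7, 0.1, -0.5]
grip_width: -0.003
grip_force: 0.0
```

>>> drive_tool:
  commands:
    - {"x": 0,"y": 0,"z": 0.001,"rx": 0,"ry": 0,"rz": 0,"claw": 1}
    - {"x": 0,"y": 0,"z": 0.001,"rx": 0,"ry": 0,"rz": 0,"claw": 1}
    - {"x": 0,"y": 0,"z": 0.001,"rx": 0,"ry": 0,"rz": 0,"claw": 1}
    - {"x": 0,"y": 0,"z": 0,"rx": 0,"ry": 0,"rz": 0,"claw": 1}
    - {"x": 0,"y": 0,"z": 0,"rx": 0,"ry": 0,"rz": 0,"claw": 1}

```text
clock: 10.5
ee_pos: [0.6004, 0.0245, 0.1064]
orientation: [[-0.969, 0.245, 0.0], [0.245, 0.969, -0.0], [-0.0, 0.0, -1.0]]
force: [-0.7, -0.4, -0.0]
grip_width: 0.002
grip_force: 0.0
```

>>> drive_tool:
  commands:
    - {"x": 0,"y": 0,"z": 0.001,"rx": 0,"ry": 0,"rz": 0,"claw": 1}
    - {"x": 0,"y": 0,"z": 0.001,"rx": 0,"ry": 0,"rz": 0,"claw": 1}
    - {"x": 0,"y": 0,"z": 0.001,"rx": 0,"ry": 0,"rz": 0,"claw": 1}
    - {"x": 0,"y": 0,"z": 0,"rx": 0,"ry": 0,"rz": 0,"claw": 1}
    - {"x": 0,"y": 0,"z": 0,"rx": 0,"ry": 0,"rz": 0,"claw": 1}

```text
clock: 10.92
ee_pos: [0.6002, 0.0245, 0.1031]
orientation: [[-0.969, 0.245, -0.0], [0.245, 0.969, 0.0], [0.0, -0.0, -1.0]]
force: [-0.4, -0.1, -0.1]
grip_width: -0.003
grip_force: 0.0
```

>>> drive_tool:
  commands:
    - {"x": 0,"y": 0,"z": 0.001,"rx": 0,"ry": 0,"rz": 0,"claw": 1}
    - {"x": 0,"y": 0,"z": 0.001,"rx": 0,"ry": 0,"rz": 0,"claw": 1}
    - {"x": 0,"y": 0,"z": 0.001,"rx": 0,"ry": 0,"rz": 0,"claw": 1}
    - {"x": 0,"y": 0,"z": 0,"rx": 0,"ry": 0,"rz": 0,"claw": 1}
    - {"x": 0,"y": 0,"z": 0,"rx": 0,"ry": 0,"rz": 0,"claw": 1}

```text
clock: 11.33
ee_pos: [0.6002, 0.0245, 0.1002]
orientation: [[-0.969, 0.245, -0.0], [0.245, 0.969, 0.0], [0.0, -0.0, -1.0]]
force: [-0.8, 0.5, -0.6]
grip_width: -0.001
grip_force: 0.0
```

>>> drive_tool:
  commands:
    - {"x": 0,"y": 0,"z": 0.001,"rx": 0,"ry": 0,"rz": 0,"claw": 1}
    - {"x": 0,"y": 0,"z": 0.001,"rx": 0,"ry": 0,"rz": 0,"claw": 1}
    - {"x": 0,"y": 0,"z": 0,"rx": 0,"ry": 0,"rz": 0,"claw": 1}
    - {"x": 0,"y": 0,"z": 0,"rx": 0,"ry": 0,"rz": 0,"claw": 1}

```text
clock: 11.67
ee_pos: [0.6003, 0.0245, 0.0982]
orientation: [[-0.969, 0.245, -0.0], [0.245, 0.969, 0.0], [0.0, -0.0, -1.0]]
force: [0.2, -0.4, -0.9]
grip_width: 0.001
grip_force: 0.0
```

>>> drive_tool:
  commands:
    - {"x": 0,"y": 0,"z": 0.001,"rx": 0,"ry": 0,"rz": 0,"claw": 1}
    - {"x": 0,"y": 0,"z": 0.001,"rx": 0,"ry": 0,"rz": 0,"claw": 1}
    - {"x": 0,"y": 0,"z": 0,"rx": 0,"ry": 0,"rz": 0,"claw": 1}
    - {"x": 0,"y": 0,"z": 0,"rx": 0,"ry": 0,"rz": 0,"claw": 1}

```text
clock: 12.0
ee_pos: [0.6006, 0.0245, 0.0968]
orientation: [[-0.969, 0.245, 0.0], [0.245, 0.969, -0.0], [-0.0, 0.0, -1.0]]
force: [-0.4, -0.1, 3.1]
grip_width: 0.002
grip_force: 1.3
```

>>> drive_tool:
  commands:
    - {"x": 0,"y": 0,"z": 0.001,"rx": 0,"ry": 0,"rz": 0,"claw": 1}
    - {"x": 0,"y": 0,"z": 0.0005,"rx": 0,"ry": 0,"rz": 0,"claw": 1}
    - {"x": 0,"y": 0,"z": 0,"rx": 0,"ry": 0,"rz": 0,"claw": 1}
    - {"x": 0,"y": 0,"z": 0,"rx": 0,"ry": 0,"rz": 0,"claw": 1}

```text
clock: 12.33
ee_pos: [0.6008, 0.0244, 0.0955]
orientation: [[-0.969, 0.245, 0.001], [0.245, 0.969, -0.0], [-0.001, 0.0, -1.0]]
force: [-1.6, 0.3, 4.8]
grip_width: 0.003
grip_force: 2.6
```

>>> drive_tool:
  commands:
    - {"x": 0,"y": 0,"z": 0.001,"rx": 0,"ry": 0,"rz": 0,"claw": 1}
    - {"x": 0,"y": 0,"z": 0.001,"rx": 0,"ry": 0,"rz": 0,"claw": 1}
    - {"x": 0,"y": 0,"z": 0,"rx": 0,"ry": 0,"rz": 0,"claw": 1}
    - {"x": 0,"y": 0,"z": 0,"rx": 0,"ry": 0,"rz": 0,"claw": 1}

```text
clock: 12.67
ee_pos: [0.6012, 0.0244, 0.0942]
orientation: [[-0.969, 0.245, 0.002], [0.245, 0.969, -0.0], [-0.002, 0.0, -1.0]]
force: [-1.5, 0.0, 8.2]
grip_width: 0.007
grip_force: 3.6
```

Run:
```python
from h import *
f=[]
for i in range(6): optics.grab_frame("side"); st=ctrl.state(); f.append(np.r_[st['force'],st['ee_pos']])
f=np.array(f);print(f.mean(0).round(4),f.std(0).round(4))
C=np.array([.5998,.0747]);o=st['orientation'][:2,:2]
a=np.radians(271+4*np.arange(0,113)); a0=a
P=C+.05*np.c_[np.cos(a),np.sin(a)]
d=np.diff(P,axis=0)@np.array([[-.9694,.2453],[.2453,.9694]])
for i in range(0,110,10): print(i, [tuple(x) for x in (d[i:i+10]*1e3).round(1).tolist()])
```

```text
[-1.4095  0.2053  7.1921  0.6012  0.0244  0.0943] [0.3973 0.4004 0.5609 0.     0.     0.    ]
0 [(-3.3, 1.0), (-3.3, 1.3), (-3.2, 1.5), (-3.0, 1.7), (-2.9, 1.9), (-2.8, 2.1), (-2.6, 2.3), (-2.5, 2.5), (-2.3, 2.6), (-2.1, 2.8)]
10 [(-1.9, 2.9), (-1.7, 3.1), (-1.5, 3.2), (-1.2, 3.3), (-1.0, 3.3), (-0.8, 3.4), (-0.5, 3.4), (-0.3, 3.5), (-0.0, 3.5), (0.2, 3.5)]
20 [(0.4, 3.5), (0.7, 3.4), (0.9, 3.4), (1.1, 3.3), (1.4, 3.2), (1.6, 3.1), (1.8, 3.0), (2.0, 2.9), (2.2, 2.7), (2.4, 2.5)]
30 [(2.6, 2.4), (2.7, 2.2), (2.9, 2.0), (3.0, 1.8), (3.1, 1.6), (3.2, 1.4), (3.3, 1.1), (3.4, 0.9), (3.4, 0.7), (3.5, 0.4)]
40 [(3.5, 0.2), (3.5, -0.1), (3.5, -0.3), (3.4, -0.6), (3.4, -0.8), (3.3, -1.0), (3.3, -1.3), (3.2, -1.5), (3.0, -1.7), (2.9, -1.9)]
50 [(2.8, -2.1), (2.6, -2.3), (2.5, -2.5), (2.3, -2.6), (2.1, -2.8), (1.9, -2.9), (1.7, -3.1), (1.5, -3.2), (1.2, -3.3), (1.0, -3.3)]
60 [(0.8, -3.4), (0.5, -3.4), (0.3, -3.5), (0.0, -3.5), (-0.2, -3.5), (-0.4, -3.5), (-0.7, -3.4), (-0.9, -3.4), (-1.1, -3.3), (-1.4, -3.2)]
70 [(-1.6, -3.1), (-1.8, -3.0), (-2.0, -2.9), (-2.2, -2.7), (-2.4, -2.5), (-2.6, -2.4), (-2.7, -2.2), (-2.9, -2.0), (-3.0, -1.8), (-3.1, -1.6)]
80 [(-3.2, -1.4), (-3.3, -1.1), (-3.4, -0.9), (-3.4, -0.7), (-3.5, -0.4), (-3.5, -0.2), (-3.5, 0.1), (-3.5, 0.3), (-3.4, 0.6), (-3.4, 0.8)]
90 [(-3.3, 1.0), (-3.3, 1.3), (-3.2, 1.5), (-3.0, 1.7), (-2.9, 1.9), (-2.8, 2.1), (-2.6, 2.3), (-2.5, 2.5), (-2.3, 2.6), (-2.1, 2.8)]
100 [(-1.9, 2.9), (-1.7, 3.1), (-1.5, 3.2), (-1.2, 3.3), (-1.0, 3.3), (-0.8, 3.4), (-0.5, 3.4), (-0.3, 3.5), (-0.0, 3.5), (0.2, 3.5)]
```

Contact was at z ≈ 0.0965. The force is now 7 to 8 N, so the give is about 2 mm. I'll add 0.5 mm and start round.

>>> drive_tool:
  commands:
    - {"x": -0.0033,"y": 0.001,"z": 0.0005,"rx": 0,"ry": 0,"rz": 0,"claw": 1}
    - {"x": -0.0033,"y": 0.0013,"z": 0,"rx": 0,"ry": 0,"rz": 0,"claw": 1}
    - {"x": -0.0032,"y": 0.0015,"z": 0,"rx": 0,"ry": 0,"rz": 0,"claw": 1}
    - {"x": -0.003,"y": 0.0017,"z": 0,"rx": 0,"ry": 0,"rz": 0,"claw": 1}
    - {"x": -0.0029,"y": 0.0019,"z": 0,"rx": 0,"ry": 0,"rz": 0,"claw": 1}
    - {"x": -0.0028,"y": 0.0021,"z": 0,"rx": 0,"ry": 0,"rz": 0,"claw": 1}
    - {"x": -0.0026,"y": 0.0023,"z": 0,"rx": 0,"ry": 0,"rz": 0,"claw": 1}
    - {"x": -0.0025,"y": 0.0025,"z": 0,"rx": 0,"ry": 0,"rz": 0,"claw": 1}
    - {"x": -0.0023,"y": 0.0026,"z": 0,"rx": 0,"ry": 0,"rz": 0,"claw": 1}
    - {"x": -0.0021,"y": 0.0028,"z": 0,"rx": 0,"ry": 0,"rz": 0,"claw": 1}

```text
clock: 13.8
ee_pos: [0.6338, 0.0362, 0.0942]
orientation: [[-0.969, 0.245, 0.003], [0.245, 0.969, -0.001], [-0.003, -0.0, -1.0]]
force: [-0.9, -1.9, 7.4]
grip_width: -0.0
grip_force: 3.7
```

>>> drive_tool:
  commands:
    - {"x": -0.0019,"y": 0.0029,"z": 0.0004,"rx": 0,"ry": 0,"rz": 0,"claw": 1}
    - {"x": -0.0017,"y": 0.0031,"z": 0,"rx": 0,"ry": 0,"rz": 0,"claw": 1}
    - {"x": -0.0015,"y": 0.0032,"z": 0,"rx": 0,"ry": 0,"rz": 0,"claw": 1}
    - {"x": -0.0012,"y": 0.0033,"z": 0,"rx": 0,"ry": 0,"rz": 0,"claw": 1}
    - {"x": -0.001,"y": 0.0033,"z": 0,"rx": 0,"ry": 0,"rz": 0,"claw": 1}
    - {"x": -0.0008,"y": 0.0034,"z": 0,"rx": 0,"ry": 0,"rz": 0,"claw": 1}
    - {"x": -0.0005,"y": 0.0034,"z": 0,"rx": 0,"ry": 0,"rz": 0,"claw": 1}
    - {"x": -0.0003,"y": 0.0035,"z": 0,"rx": 0,"ry": 0,"rz": 0,"claw": 1}
    - {"x": 0,"y": 0.0035,"z": 0,"rx": 0,"ry": 0,"rz": 0,"claw": 1}
    - {"x": 0.0002,"y": 0.0035,"z": 0,"rx": 0,"ry": 0,"rz": 0,"claw": 1}

```text
clock: 14.63
ee_pos: [0.6508, 0.0662, 0.0941]
orientation: [[-0.969, 0.245, 0.005], [0.245, 0.969, -0.001], [-0.005, -0.0, -1.0]]
force: [-0.8, -1.6, 7.4]
grip_width: -0.0
grip_force: 3.8
```

>>> drive_tool:
  commands:
    - {"x": 0.0004,"y": 0.0035,"z": 0,"rx": 0,"ry": 0,"rz": 0,"claw": 1}
    - {"x": 0.0007,"y": 0.0034,"z": 0,"rx": 0,"ry": 0,"rz": 0,"claw": 1}
    - {"x": 0.0009,"y": 0.0034,"z": 0,"rx": 0,"ry": 0,"rz": 0,"claw": 1}
    - {"x": 0.0011,"y": 0.0033,"z": 0,"rx": 0,"ry": 0,"rz": 0,"claw": 1}
    - {"x": 0.0014,"y": 0.0032,"z": 0,"rx": 0,"ry": 0,"rz": 0,"claw": 1}
    - {"x": 0.0016,"y": 0.0031,"z": 0,"rx": 0,"ry": 0,"rz": 0,"claw": 1}
    - {"x": 0.0018,"y": 0.003,"z": 0,"rx": 0,"ry": 0,"rz": 0,"claw": 1}
    - {"x": 0.002,"y": 0.0029,"z": 0,"rx": 0,"ry": 0,"rz": 0,"claw": 1}
    - {"x": 0.0022,"y": 0.0027,"z": 0,"rx": 0,"ry": 0,"rz": 0,"claw": 1}
    - {"x": 0.0024,"y": 0.0025,"z": 0,"rx": 0,"ry": 0,"rz": 0,"claw": 1}

```text
clock: 15.47
ee_pos: [0.6443, 0.1, 0.0941]
orientation: [[-0.969, 0.245, 0.005], [0.245, 0.969, -0.001], [-0.005, 0.0, -1.0]]
force: [0.4, -1.3, 7.6]
grip_width: -0.004
grip_force: 3.7
```

>>> drive_tool:
  commands:
    - {"x": 0.0026,"y": 0.0024,"z": 0,"rx": 0,"ry": 0,"rz": 0,"claw": 1}
    - {"x": 0.0027,"y": 0.0022,"z": 0,"rx": 0,"ry": 0,"rz": 0,"claw": 1}
    - {"x": 0.0029,"y": 0.002,"z": 0,"rx": 0,"ry": 0,"rz": 0,"claw": 1}
    - {"x": 0.003,"y": 0.0018,"z": 0,"rx": 0,"ry": 0,"rz": 0,"claw": 1}
    - {"x": 0.0031,"y": 0.0016,"z": 0,"rx": 0,"ry": 0,"rz": 0,"claw": 1}
    - {"x": 0.0032,"y": 0.0014,"z": 0,"rx": 0,"ry": 0,"rz": 0,"claw": 1}
    - {"x": 0.0033,"y": 0.0011,"z": 0,"rx": 0,"ry": 0,"rz": 0,"claw": 1}
    - {"x": 0.0034,"y": 0.0009,"z": 0,"rx": 0,"ry": 0,"rz": 0,"claw": 1}
    - {"x": 0.0034,"y": 0.0007,"z": 0,"rx": 0,"ry": 0,"rz": 0,"claw": 1}
    - {"x": 0.0035,"y": 0.0004,"z": 0,"rx": 0,"ry": 0,"rz": 0,"claw": 1}

```text
clock: 16.3
ee_pos: [0.618, 0.1219, 0.0943]
orientation: [[-0.969, 0.245, 0.006], [0.245, 0.969, -0.0], [-0.006, 0.001, -1.0]]
force: [0.8, -1.9, 7.7]
grip_width: 0.002
grip_force: 3.6
```

Run:
```python
from h import *
s=optics.grab_frame("side")[:,:,::-1]
cv2.imwrite('pics/c7.png',crop(s,270,120,110,100,5))
```

```text
(no output)
```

View pics/c7.png

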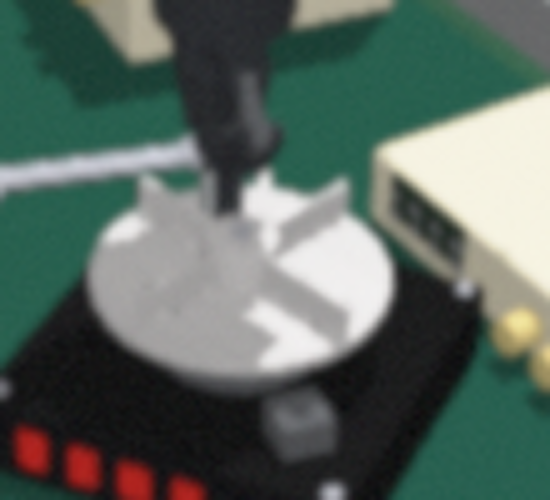

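The lugs are now at the far side, about (323,156), so the impeller has turned about 150° with the finger. I'll carry on.

>>> drive_tool:
  commands:
    - {"x": 0.0035,"y": 0.0002,"z": 0.0002,"rx": 0,"ry": 0,"rz": 0,"claw": 1}
    - {"x": 0.0035,"y": -0.0001,"z": 0,"rx": 0,"ry": 0,"rz": 0,"claw": 1}
    - {"x": 0.0035,"y": -0.0003,"z": 0,"rx": 0,"ry": 0,"rz": 0,"claw": 1}
    - {"x": 0.0034,"y": -0.0006,"z": 0,"rx": 0,"ry": 0,"rz": 0,"claw": 1}
    - {"x": 0.0034,"y": -0.0008,"z": 0,"rx": 0,"ry": 0,"rz": 0,"claw": 1}
    - {"x": 0.0033,"y": -0.001,"z": 0,"rx": 0,"ry": 0,"rz": 0,"claw": 1}
    - {"x": 0.0033,"y": -0.0013,"z": 0,"rx": 0,"ry": 0,"rz": 0,"claw": 1}
    - {"x": 0.0032,"y": -0.0015,"z": 0,"rx": 0,"ry": 0,"rz": 0,"claw": 1}
    - {"x": 0.003,"y": -0.0017,"z": 0,"rx": 0,"ry": 0,"rz": 0,"claw": 1}
    - {"x": 0.0029,"y": -0.0019,"z": 0,"rx": 0,"ry": 0,"rz": 0,"claw": 1}

```text
clock: 17.18
ee_pos: [0.5839, 0.1218, 0.0942]
orientation: [[-0.969, 0.245, 0.006], [0.245, 0.969, 0.001], [-0.006, 0.003, -1.0]]
force: [1.5, 1.3, 7.0]
grip_width: -0.0
grip_force: 3.8
```

>>> drive_tool:
  commands:
    - {"x": 0.0028,"y": -0.0021,"z": 0,"rx": 0,"ry": 0,"rz": 0,"claw": 1}
    - {"x": 0.0026,"y": -0.0023,"z": 0,"rx": 0,"ry": 0,"rz": 0,"claw": 1}
    - {"x": 0.0025,"y": -0.0025,"z": 0,"rx": 0,"ry": 0,"rz": 0,"claw": 1}
    - {"x": 0.0023,"y": -0.0026,"z": 0,"rx": 0,"ry": 0,"rz": 0,"claw": 1}
    - {"x": 0.0021,"y": -0.0028,"z": 0,"rx": 0,"ry": 0,"rz": 0,"claw": 1}
    - {"x": 0.0019,"y": -0.0029,"z": 0,"rx": 0,"ry": 0,"rz": 0,"claw": 1}
    - {"x": 0.0017,"y": -0.0031,"z": 0,"rx": 0,"ry": 0,"rz": 0,"claw": 1}
    - {"x": 0.0015,"y": -0.0032,"z": 0,"rx": 0,"ry": 0,"rz": 0,"claw": 1}
    - {"x": 0.0012,"y": -0.0033,"z": 0,"rx": 0,"ry": 0,"rz": 0,"claw": 1}
    - {"x": 0.001,"y": -0.0033,"z": 0,"rx": 0,"ry": 0,"rz": 0,"claw": 1}

```text
clock: 18.02
ee_pos: [0.5576, 0.0994, 0.094]
orientation: [[-0.969, 0.245, 0.005], [0.245, 0.969, 0.001], [-0.005, 0.003, -1.0]]
force: [0.4, 1.0, 7.7]
grip_width: -0.004
grip_force: 4.0
```

>>> drive_tool:
  commands:
    - {"x": 0.0008,"y": -0.0034,"z": 0,"rx": 0,"ry": 0,"rz": 0,"claw": 1}
    - {"x": 0.0005,"y": -0.0034,"z": 0,"rx": 0,"ry": 0,"rz": 0,"claw": 1}
    - {"x": 0.0003,"y": -0.0035,"z": 0,"rx": 0,"ry": 0,"rz": 0,"claw": 1}
    - {"x": 0,"y": -0.0035,"z": 0,"rx": 0,"ry": 0,"rz": 0,"claw": 1}
    - {"x": -0.0002,"y": -0.0035,"z": 0,"rx": 0,"ry": 0,"rz": 0,"claw": 1}
    - {"x": -0.0004,"y": -0.0035,"z": 0,"rx": 0,"ry": 0,"rz": 0,"claw": 1}
    - {"x": -0.0007,"y": -0.0034,"z": 0,"rx": 0,"ry": 0,"rz": 0,"claw": 1}
    - {"x": -0.0009,"y": -0.0034,"z": 0,"rx": 0,"ry": 0,"rz": 0,"claw": 1}
    - {"x": -0.0011,"y": -0.0033,"z": 0,"rx": 0,"ry": 0,"rz": 0,"claw": 1}
    - {"x": -0.0014,"y": -0.0032,"z": 0,"rx": 0,"ry": 0,"rz": 0,"claw": 1}

```text
clock: 18.85
ee_pos: [0.5523, 0.0655, 0.0939]
orientation: [[-0.969, 0.245, 0.005], [0.245, 0.969, 0.001], [-0.004, 0.002, -1.0]]
force: [0.4, 1.3, 8.3]
grip_width: -0.001
grip_force: 4.0
```

>>> drive_tool:
  commands:
    - {"x": -0.0016,"y": -0.0031,"z": 0,"rx": 0,"ry": 0,"rz": 0,"claw": 1}
    - {"x": -0.0018,"y": -0.003,"z": 0,"rx": 0,"ry": 0,"rz": 0,"claw": 1}
    - {"x": -0.002,"y": -0.0029,"z": 0,"rx": 0,"ry": 0,"rz": 0,"claw": 1}
    - {"x": -0.0022,"y": -0.0027,"z": 0,"rx": 0,"ry": 0,"rz": 0,"claw": 1}
    - {"x": -0.0024,"y": -0.0025,"z": 0,"rx": 0,"ry": 0,"rz": 0,"claw": 1}
    - {"x": -0.0026,"y": -0.0024,"z": 0,"rx": 0,"ry": 0,"rz": 0,"claw": 1}
    - {"x": -0.0027,"y": -0.0022,"z": 0,"rx": 0,"ry": 0,"rz": 0,"claw": 1}
    - {"x": -0.0029,"y": -0.002,"z": 0,"rx": 0,"ry": 0,"rz": 0,"claw": 1}
    - {"x": -0.003,"y": -0.0018,"z": 0,"rx": 0,"ry": 0,"rz": 0,"claw": 1}
    - {"x": -0.0031,"y": -0.0016,"z": 0,"rx": 0,"ry": 0,"rz": 0,"claw": 1}

```text
clock: 19.68
ee_pos: [0.5696, 0.036, 0.0937]
orientation: [[-0.969, 0.245, 0.004], [0.245, 0.969, 0.001], [-0.003, 0.002, -1.0]]
force: [-0.5, 1.9, 8.5]
grip_width: -0.0
grip_force: 4.2
```

>>> drive_tool:
  commands:
    - {"x": -0.0032,"y": -0.0014,"z": 0,"rx": 0,"ry": 0,"rz": 0,"claw": 1}
    - {"x": -0.0033,"y": -0.0011,"z": 0,"rx": 0,"ry": 0,"rz": 0,"claw": 1}
    - {"x": -0.0034,"y": -0.0009,"z": 0,"rx": 0,"ry": 0,"rz": 0,"claw": 1}
    - {"x": -0.0034,"y": -0.0007,"z": 0,"rx": 0,"ry": 0,"rz": 0,"claw": 1}
    - {"x": -0.0035,"y": -0.0004,"z": 0,"rx": 0,"ry": 0,"rz": 0,"claw": 1}
    - {"x": -0.0035,"y": -0.0002,"z": 0,"rx": 0,"ry": 0,"rz": 0,"claw": 1}
    - {"x": -0.0035,"y": 0.0001,"z": 0,"rx": 0,"ry": 0,"rz": 0,"claw": 1}
    - {"x": -0.0035,"y": 0.0003,"z": 0,"rx": 0,"ry": 0,"rz": 0,"claw": 1}
    - {"x": -0.0034,"y": 0.0006,"z": 0,"rx": 0,"ry": 0,"rz": 0,"claw": 1}
    - {"x": -0.0034,"y": 0.0008,"z": 0,"rx": 0,"ry": 0,"rz": 0,"claw": 1}

```text
clock: 20.52
ee_pos: [0.6017, 0.0244, 0.0936]
orientation: [[-0.969, 0.245, 0.003], [0.245, 0.969, -0.0], [-0.003, 0.0, -1.0]]
force: [-1.3, 0.1, 8.4]
grip_width: 0.003
grip_force: 4.2
```

>>> drive_tool:
  commands:
    - {"x": -0.0033,"y": 0.001,"z": 0,"rx": 0,"ry": 0,"rz": 0,"claw": 1}
    - {"x": -0.0033,"y": 0.0013,"z": 0,"rx": 0,"ry": 0,"rz": 0,"claw": 1}
    - {"x": -0.0032,"y": 0.0015,"z": 0,"rx": 0,"ry": 0,"rz": 0,"claw": 1}
    - {"x": -0.003,"y": 0.0017,"z": 0,"rx": 0,"ry": 0,"rz": 0,"claw": 1}
    - {"x": -0.0029,"y": 0.0019,"z": 0,"rx": 0,"ry": 0,"rz": 0,"claw": 1}
    - {"x": -0.0028,"y": 0.0021,"z": 0,"rx": 0,"ry": 0,"rz": 0,"claw": 1}
    - {"x": -0.0026,"y": 0.0023,"z": 0,"rx": 0,"ry": 0,"rz": 0,"claw": 1}
    - {"x": -0.0025,"y": 0.0025,"z": 0,"rx": 0,"ry": 0,"rz": 0,"claw": 1}
    - {"x": -0.0023,"y": 0.0026,"z": 0,"rx": 0,"ry": 0,"rz": 0,"claw": 1}
    - {"x": -0.0021,"y": 0.0028,"z": 0,"rx": 0,"ry": 0,"rz": 0,"claw": 1}

```text
clock: 21.35
ee_pos: [0.634, 0.0362, 0.0938]
orientation: [[-0.969, 0.245, 0.004], [0.245, 0.969, -0.001], [-0.004, -0.0, -1.0]]
force: [-1.4, -1.6, 8.6]
grip_width: 0.001
grip_force: 4.0
```

Run:
```python
from h import *
s=optics.grab_frame("side")[:,:,::-1]
cv2.imwrite('pics/c8.png',crop(s,270,120,110,100,5))
print(ctrl.state()['force'])
```

```text
[-0.64087522 -0.88822435  7.72637313]
```

View pics/c8.png

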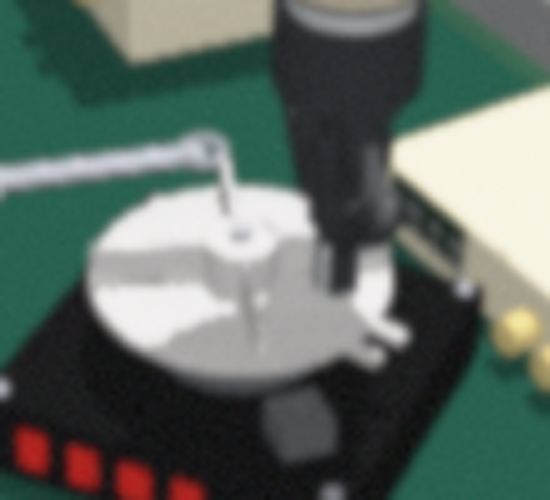

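The lugs are now at about (347,188), roughly 25 to 30° past their start at (331,194), so a full turn is done. I'll push a little more for margin, stop, and lift off.

>>> drive_tool:
  commands:
    - {"x": -0.0019,"y": 0.0029,"z": 0,"rx": 0,"ry": 0,"rz": 0,"claw": 1}
    - {"x": -0.0017,"y": 0.0031,"z": 0,"rx": 0,"ry": 0,"rz": 0,"claw": 1}
    - {"x": -0.0015,"y": 0.0032,"z": 0,"rx": 0,"ry": 0,"rz": 0,"claw": 1}
    - {"x": -0.0012,"y": 0.0033,"z": 0,"rx": 0,"ry": 0,"rz": 0,"claw": 1}
    - {"x": -0.001,"y": 0.0033,"z": 0,"rx": 0,"ry": 0,"rz": 0,"claw": 1}
    - {"x": -0.0008,"y": 0.0034,"z": 0,"rx": 0,"ry": 0,"rz": 0,"claw": 1}
    - {"x": 0,"y": 0,"z": 0,"rx": 0,"ry": 0,"rz": 0,"claw": 1}
    - {"x": 0,"y": 0,"z": 0,"rx": 0,"ry": 0,"rz": 0,"claw": 1}
    - {"x": 0,"y": 0,"z": 0,"rx": 0,"ry": 0,"rz": 0,"claw": 1}

```text
clock: 22.15
ee_pos: [0.647, 0.0533, 0.0941]
orientation: [[-0.969, 0.245, 0.005], [0.245, 0.969, -0.0], [-0.005, 0.001, -1.0]]
force: [1.0, -0.5, 7.1]
grip_width: 0.001
grip_force: 3.8
```

>>> drive_tool:
  commands:
    - {"x": 0,"y": 0,"z": -0.002,"rx": 0,"ry": 0,"rz": 0,"claw": 1}
    - {"x": 0,"y": 0,"z": -0.002,"rx": 0,"ry": 0,"rz": 0,"claw": 1}
    - {"x": 0,"y": 0,"z": -0.004,"rx": 0,"ry": 0,"rz": 0,"claw": 1}
    - {"x": 0,"y": 0,"z": -0.01,"rx": 0,"ry": 0,"rz": 0,"claw": 1}
    - {"x": 0,"y": 0,"z": -0.02,"rx": 0,"ry": 0,"rz": 0,"claw": 1}
    - {"x": 0,"y": 0,"z": -0.03,"rx": 0,"ry": 0,"rz": 0,"claw": 1}
    - {"x": 0,"y": 0,"z": -0.03,"rx": 0,"ry": 0,"rz": 0,"claw": 1}
    - {"x": 0,"y": 0,"z": 0,"rx": 0,"ry": 0,"rz": 0,"claw": 1}
    - {"x": 0,"y": 0,"z": 0,"rx": 0,"ry": 0,"rz": 0,"claw": 1}
    - {"x": 0,"y": 0,"z": 0,"rx": 0,"ry": 0,"rz": 0,"claw": 1}

```text
clock: 22.98
ee_pos: [0.6443, 0.0534, 0.1892]
orientation: [[-0.969, 0.245, -0.001], [0.245, 0.969, 0.0], [0.001, -0.0, -1.0]]
force: [-0.5, -0.5, -1.0]
grip_width: -0.001
grip_force: 0.0
```

Run:
```python
from h import *
from station import job
s=optics.grab_frame("side")[:,:,::-1];b=cv2.imread('pics/s4.png')
d=cv2.absdiff(s,b).max(2)
print("pin area diff",d[250:310,345:395].max(), (d[250:310,345:395]>40).sum())
a=optics.grab_frame("side");c=optics.grab_frame("side");print("motion",(cv2.absdiff(a,c).max(2)[150:210,275:360]>40).sum())
print(ctrl.state()['ee_pos'],ctrl.state()['force']); print(job.job_done())
```

```text
pin area diff 97 7
motion 0
[0.64369087 0.0533369  0.18750669] [-0.47985925  0.31456984 -0.45440323]
the job is handed in; nothing more can be done
None
```

The pin is home in the holder, the impeller was pushed just over one full turn anticlockwise (judged from the lug positions) at about 2 to 2.5 mm of press, and the arm is lifted clear with the impeller still; the job was handed in at about 23 s, with no verdict returned.

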